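# Clamp the bearing ring until the torque knob clicks

## Task

Put the larger of the two loose steel rings (58 mm) flat on the ring clamp, between its sliding jaw and its V anvil, and let go. Then turn the knurled knob clockwise, regrasping as needed, until the ring is held in the V and the knob's slip clutch clicks; stop at the first click, at the second at the latest, and let go of the knob with the ring left clamped. Leave the other things alone.

Things in the scene. Friction and masses are not known exactly. Their poses are not given: they have to be found in the camera images.
- ring_clamp: Bench ring clamp fixed to the bench: grey cast pedestal, 200 x 84 mm (x, y), flat top 72 mm above the bench, with a drive housing (56 x 60 mm, top at 106 mm) near one end, centred at x = -58 mm. Origin: centre of its underside; +x runs from the knob along the clamping direction to the V anvil, z up. The ring lies on the flat top.
- v_anvil: Steel V anvil fixed on the far end of the clamp's flat top, 50 mm wide, 18 mm high, open towards the jaw (-x); its place along it differs by up to 5 mm from start to start. Origin: the point on the flat top (72 mm above the bench) where the centre of the 58 mm ring's underside lies when the ring is seated in the V; axes as ring_clamp.
- jaw: Steel sliding jaw, plate 46 mm wide (y), 12 mm thick, its top 91 mm above the bench. Origin: middle of its flat clamping face, at the flat top; +x points at the V anvil. At the start it is fully open and 6 to 11 mm short of a seated ring. Turning the knob clockwise seen from above moves it towards the V by 4 mm per radian; it stays where it is left. It needs no other handling.
- knob_grip (a point): Middle of the upright round knurled black knob, on its axis: 32 mm across, 26 mm high (from 114 to 140 mm above the bench), 58 mm towards -x from ring_clamp's origin. A thinner collar (25 mm across) joins it to the housing. Grip it from above, at any angle about its axis. Clockwise seen from above closes the jaw, through a slip clutch.
- clutch_knob (a joint): Slip of the knob against the collar (rad): 0 at the start, within about 0.1 of it while the jaw runs, grows as the clutch slips clockwise. Twelve clicks a turn: it snaps over at 0.26 and rests near 0.52 (one click) or 1.05 (two); it snaps over to a third past 1.3. From above, the bright mark on the knob leaves the dark mark on the collar by this angle.
- bearing_ring: The ring to clamp: ground steel bearing ring, 58 mm outside diameter, 22 mm high, 0.18 kg, lying flat loose on the bench. Origin: centre of its underside; z along its axis.
- small_ring: Bystander: smaller steel ring, 50 mm across, 16 mm high, on the bench near the bearing ring (their places may be swapped). Origin: centre of its underside.
- grease_tin: Bystander: flat grease tin, 67 mm across, 31 mm high. Origin: centre of its underside.
- gauge_block: Bystander: upright steel gauge block 9 x 35 x 30 mm. Origin: centre of its underside.
- drive (a joint): Turn of the steel collar under the knob (rad), clockwise seen from above positive, 0 with the jaw fully open; the jaw moves 4 mm per radian. It turns with the knob until the clutch slips. About 0.13 N m turns it while the jaw runs free (less is felt when stopped); near 0.28 N m the clutch slips, its torque rising, then dropping to about nothing at each click; the jaw then keeps some 12 N on the ring.
There are look-alikes about, which are no part of the job. Several things have the shape of the ring_clamp; the one meant has the colours described above. Leave any orange look-alike of the bearing_ring alone.

How it is judged:
On the way, in this order (a step that is already met when the one before it is completed fails the run):
1. the 58 mm ring lies flat on the clamp between jaw and V anvil, let go (horizontal distance between bearing_ring and v_anvil below 0.015 m and z of bearing_ring in the frame of v_anvil below 0.003 m and angle between bearing_ring's own z axis and vertical below 0.08 rad and contact force between the fingers and bearing_ring below 0.2 N), for 0.2 s.
2. the clutch has clicked at least once with the jaw pressing on the ring (value of joint clutch_knob above 0.36 rad and contact force between jaw and bearing_ring above 6 N), for 0.1 s.
At the end, for the whole second after the job is handed in: The 58 mm ring lies flat (within 3 mm of the clamp's flat top, tilt under 0.08 rad), seated in the V within 4 mm, at rest, still squeezed by the jaw with more than 6 N and borne by the anvil with more than 4 N; the clutch has slipped by one or two clicks (0.36 to 1.35 rad) (all of step 2 and value of joint clutch_knob below 1.35 rad and contact force between v_anvil and bearing_ring above 4 N and horizontal distance between bearing_ring and v_anvil below 0.004 m and z of bearing_ring in the frame of v_anvil below 0.003 m and angle between bearing_ring's own z axis and vertical below 0.08 rad and linear speed of bearing_ring below 0.02 m/s); the robot touches nothing.
It fails at once if the clutch is run on to a third click (value of joint clutch_knob above 1.35 rad).
It fails at once if the knob is forced anticlockwise against its open stop until the clutch clicks (value of joint clutch_knob below -0.4 rad).
It fails at once if the ring is rammed into the V anvil with more than 75 N (contact force between bearing_ring and v_anvil above 75 N).
It fails at once if the small ring, the grease tin or the gauge block is moved by more than 25 mm (distance of any of small_ring, grease_tin, gauge_block from where it was at the start of the episode above 0.025 m).
It also fails if it takes over 72 s, if anything falls off the work surface, if the arm or the gripper's body presses on something with over 40 N, if the wrist force passes 120 N, or if a joint passes its speed limit or range.

## Robot

A 6-joint arm with a two-finger parallel gripper is mounted at the origin on the work surface; the furniture and walls round the work are solid. World frame = base frame: x ahead of the robot, y to its left, z up, the work surface at z = 0. Lengths are in m, angles in rad, forces in N, time in s.
With the tool pointing down it reaches from about 0.35 to 0.775 m from the base axis. Payload 7.3 kg.
Tool frame: the origin (TCP) lies at the very end of the fingers, on their centre line; the grasp point (between the pads) lies 19 mm behind it; z points along the fingers, y is the direction in which the jaws open and shut (so a half turn about z gives the same grasp; the last joint's range is limited). The gripper opens to 92 mm and grips with 3 to 60 N. Pads are 19 mm wide; open, the fingers measure 130 mm over their backs; the gripper's body (75 mm by 190 mm) begins 47 mm behind the grasp point.
Start: joints at [-1.273, 0.342, 1.524, -0, 1.275, -0.146], TCP at [0.225, -0.474, 0.227] pointing down, gripper open.
Joint ranges: [-2.53, 2.53], [-0.77, 2.02], [0.04, 2.7], [-1, 4.14], [0.28, 2.66], [-3.11, 3.11]. Speed limits (rad/s): [2.57, 2.57, 3.14, 3.14, 3.14, 3.14].

## Interface

Orientations are given as [roll, pitch, yaw] about the fixed x, y, z axes, in that order (R = Rz(yaw) Ry(pitch) Rx(roll)).
In Python, from cell import observe, read_camera, camera_info, hand_in gives the robot as it stands.
- The arm moves only by the tool jog_arm, never from a script. Its argument "rows" is one flat list of numbers, 5 for each row, row after row: the finger opening in mm, from 0 to 91.8, then the shift along the tool's x, y, z in mm, then the turn about the tool's z in degrees. In form: [gripper, tx, ty, tz, roll, gripper, tx, ty, tz, roll, ...]. A call has 1 to 20 rows; each row shifts and turns the commanded pose from where the row before left it, along the tool's axes as they then stand; what a row does not reach is not made up. A row lasts 1/10 s, in which the tool goes at most 50 mm and 8.59 degrees, less where a joint would pass 70% of its speed; a pose out of reach is approached as far as the arm can. A call with a gripper value outside its range is refused whole. The fingers move at their own pace and stop on an object; "grip_force" is the grip in N (left out, the last holds). Time passes only in rows, so rows that do not move let the fingers close. It gives the time, the measured TCP pose, the force and the opening at its end, in the units of the state.
- observe(): the state, without advancing time (a new reading comes with each control period).
- read_camera(name): name is "side" or "top" or "wrist"; returns (picture, depth): 480x640x3 uint8, red, green, blue; 480x640 float32, m along the optical axis (not along the pixel's ray), 0 where there is no reading.
- camera_info(name): a dict with "fx", "fy", "cx", "cy" (pixels), "distortion" ([k1, k2, p1, p2, k3] as OpenCV has them; the pictures are not rectified), "extrinsics" (4x4, takes a point from camera to world coordinates); the wrist camera has in their place "tool_from_camera" (4x4, takes a point from camera to tool coordinates, whose origin is the TCP and whose axes are the flange's). Camera axes: x right, y up, looking along -z (the intrinsics and any distortion apply to the point x, -y, -z); pixel columns grow to the right and rows downward; lengths in m; the calibration is good to about 2 mm. A picture is of the moment at which its call begins: read the wrist's pose just before it. camera_info takes no time and is no camera call.
- hand_in(): hands the job in, once; it reports no verdict.
The state is a dict: "time": time; "qpos": joint angles; "qvel": joint speeds; "joint_efforts": joint torques, N m; "tool_pos": TCP position; "tool_rot": TCP orientation; "contact_force": force on the tool from outside, world axes, zero at the start; "torque": the same for the moment, N m; "opening": finger opening in m.
Only numpy, scipy, OpenCV 4.12 (cv2) and the standard library are available. Lean on these libraries where they do the work, as an engineer would, in place of code of your own. Each camera call takes 0.05 s, during which the arm holds its last target. There are 200 camera calls.

## Working session

There is one attempt and no reset: what is moved stays moved. The work goes in short steps, Python scripts to look and compute and a tool call to move; the robot and the scene stay as the last step left them, time stands still between calls to the robot, and variables do not carry over. Pictures are saved under pics/ and viewed, about 8 in all and at most 12, crops included, and the job is handed in when it is done.

Besides the shell and the picture viewer there is one more tool, called after "Emit:" as a command line: name --argument value ..., lists and objects as JSON in quotes. jog_arm: Moves the arm, as the interface text tells. Its arguments: {"type":"object","properties":{"rows":{"type":"array","items":{"type":"number"}},"grip_force":{"type":"number"}},"required":["rows"]}

```bash
mkdir -p pics; cat > h.py <<'E'
import numpy as np, cv2
from cell import *
def save(img,name,box=None,s=1):
    if box: img=img[box[1]:box[3],box[0]:box[2]]
    if s!=1: img=cv2.resize(img,None,fx=s,fy=s,interpolation=cv2.INTER_CUBIC)
    cv2.imwrite('pics/'+name,img[:,:,::-1])
def ext(n,st=None):
    i=camera_info(n)
    if n!='wrist': return i,np.array(i['extrinsics'])
    from scipy.spatial.transform import Rotation as R
    T=np.eye(4);T[:3,:3]=R.from_euler('xyz',st['tool_rot']).as_matrix();T[:3,3]=st['tool_pos']
    return i,T@np.array(i['tool_from_camera'])
def ray(n,uv,st=None):
    i,T=ext(n,st)
    K=np.array([[i['fx'],0,i['cx']],[0,i['fy'],i['cy']],[0,0,1]])
    p=cv2.undistortPoints(np.array(uv,float).reshape(-1,1,2),K,np.array(i['distortion']))[:,0]
    d=np.c_[p[:,0],-p[:,1],-np.ones(len(p))]
    return T[:3,3],d@T[:3,:3].T
def at_z(n,uv,z,st=None):
    o,d=ray(n,uv,st); return o+d*((z-o[2])/d[:,2])[:,None]
def at_d(n,uv,depth,st=None):
    o,d=ray(n,uv,st); dd=np.array([depth[int(v),int(u)] for u,v in uv]); return o+d*dd[:,None]
E
python3 - <<'E'
from h import *
s=observe();print(s)
for n in('top','side'):
    im,d=read_camera(n);save(im,n+'0.png');np.savez(n+'0.npz',im=im,d=d)
    print(n,np.array(camera_info(n)['extrinsics']).round(3).tolist())
print(camera_info('wrist'))
E
```

```text
{'time': 0.0, 'qpos': array([-1.27298423e+00,  3.42733168e-01,  1.52499781e+00, -7.46672196e-06,
        1.27536767e+00, -1.45994404e-01]), 'qvel': array([ 1.12176584e-04,  3.64516187e-04,  1.54671852e-05, -1.76157562e-04,
        1.31938814e-03,  1.72679318e-04]), 'joint_efforts': array([-8.55246071e-04, -4.31249285e+01, -2.44217134e+01,  7.16789486e-02,
        5.60505164e-02, -1.33373201e-04]), 'tool_pos': array([ 0.22532994, -0.47375416,  0.22604623]), 'tool_rot': array([-3.14010164e+00, -2.12022969e-04,  4.43808527e-01]), 'contact_force': array([-0.03494879,  0.31176886,  0.22299047]), 'torque': array([-0.03265558,  0.02562377,  0.06842712]), 'opening': 0.0919124418472837}
top [[0.005, 0.988, -0.155, 0.177], [-1.0, 0.002, -0.021, -0.018], [-0.02, 0.155, 0.988, 1.747], [0.0, 0.0, 0.0, 1.0]]
side [[0.967, 0.155, -0.203, 0.167], [-0.256, 0.577, -0.775, -1.129], [-0.003, 0.801, 0.598, 0.981], [0.0, 0.0, 0.0, 1.0]]
{'fx': 412.2412558410832, 'fy': 412.2412558410832, 'cx': 312.2209937214903, 'cy': 241.49929103032446, 'distortion': array([-0.04831803,  0.        ,  0.        ,  0.        ,  0.        ]), 'tool_from_camera': array([[-1.34078281e-04,  9.59518116e-01,  2.81646884e-01,
         7.54209214e-02],
       [ 9.99999698e-01,  3.44307028e-04, -6.96938619e-04,
        -1.66200365e-04],
       [-7.65698232e-04,  2.81646706e-01, -9.59517872e-01,
        -1.57764935e-01],
       [ 0.00000000e+00,  0.00000000e+00,  0.00000000e+00,
         1.00000000e+00]])}
```

View pics/top0.png

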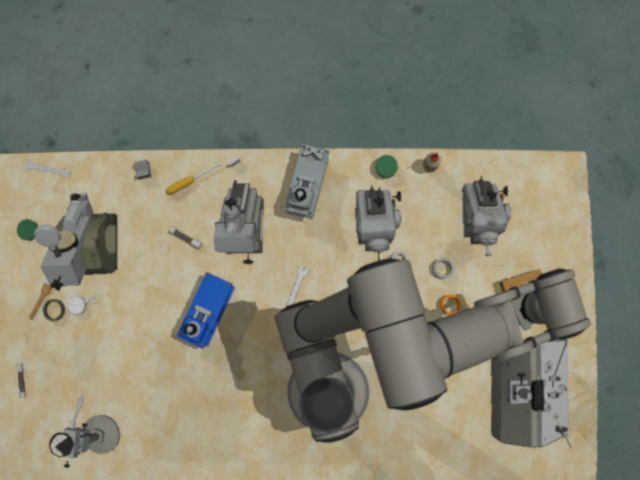

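The top view shows the grey clamp at (307,182) with its knob at (300,193), and a blue look-alike at (205,310). Two steel rings lie at (442,268) and (398,258, partly hidden by the arm). There is an orange ring at (450,304). Next, the side view.

View pics/side0.png

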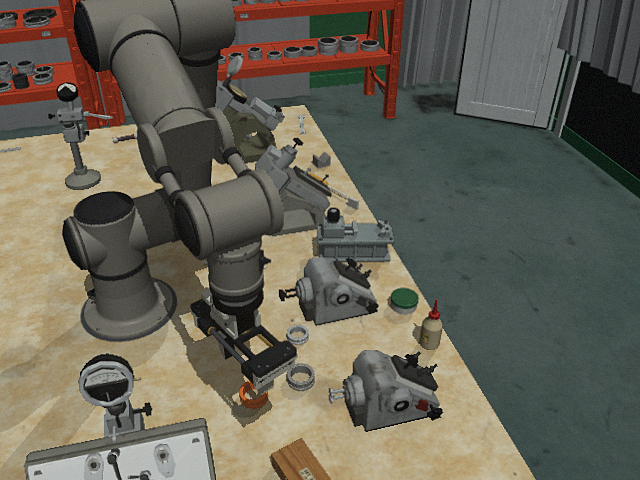

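```bash
python3 - <<'E'
from h import *
z=np.load('top0.npz');
a=cv2.resize(z['im'][140:225,270:345],None,fx=5,fy=5,interpolation=cv2.INTER_CUBIC)
b=cv2.resize(z['im'][245:330,380:465],None,fx=5,fy=5,interpolation=cv2.INTER_CUBIC)
save(np.hstack([a,b]),'crop0.png')
print(at_z('top',[(442,268),(398,258)],.02))
print(at_z('top',[(450,304)],.02),at_z('top',[(300,193)],.14),at_z('top',[(313,152)],.09))
E
```

```text
[[ 0.35143655 -0.32187701  0.02      ]
 [ 0.38012822 -0.19586711  0.02      ]]
[[ 0.24869319 -0.3429448   0.02      ]] [[0.54221789 0.07886451 0.14      ]] [[0.67237547 0.04663225 0.09      ]]
```

View pics/crop0.png

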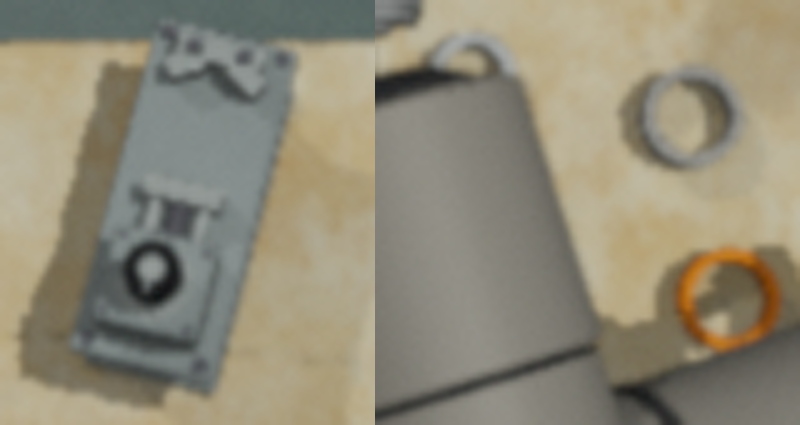

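The crop confirms the grey clamp (V anvil at the top, knob at the bottom). Candidates for the ring are the steel rings at (442,268) and (398,258), and the orange look-alike at (450,304), which I exclude. I'll move over the right-hand one and compare sizes in the wrist view.

Emit:
jog_arm --rows '[91.8,40,-20,0,0,91.8,45,-20,0,0,91.8,45,-22,0,0,91.8,40,-20,0,0,91.8,0,0,0,0,91.8,0,0,0,0]'

```text
time: 0.7
tool_pos: [0.3441, -0.3265, 0.2266]
tool_rot: [3.142, 0.0, 0.447]
contact_force: [-0.2, -0.2, 0.5]
opening: 0.0919
```

```bash
python3 - <<'E'
from h import *
s=observe();print(s['tool_pos'],s['tool_rot'],s['qpos'])
im,d=read_camera('wrist');save(im,'w1.png');np.savez('w1.npz',im=im,d=d,p=s['tool_pos'],r=s['tool_rot'])
im,d=read_camera('top');np.savez('top1.npz',im=im,d=d)
E
```

```text
[ 0.34410469 -0.32653699  0.22664871] [3.14156921e+00 4.22369672e-04 4.46503112e-01] [-9.20682058e-01  2.49529447e-01  1.65619931e+00 -4.42991541e-04
  1.23592638e+00  2.03756752e-01]
```

View pics/w1.png

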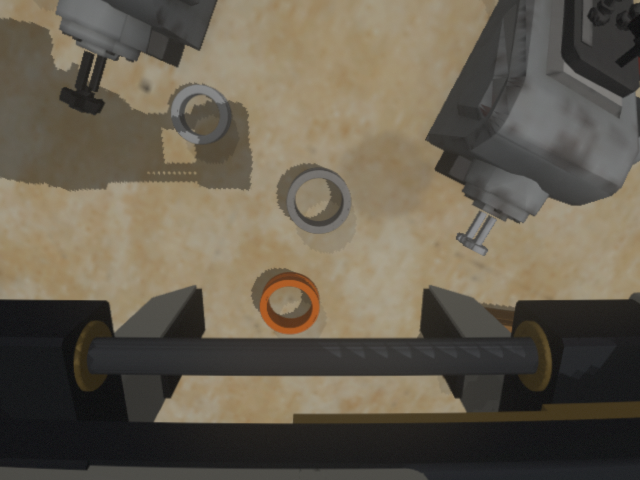

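The wrist view shows ring A at (319,201), ring B at (201,113) and the orange ring at (290,304). Next I measure diameters and heights from depth.

```bash
python3 - <<'E'
from h import *
z=np.load('w1.npz');st=dict(tool_pos=z['p'],tool_rot=z['r'])
def cloud(n,d,st=None):
    u,v=np.meshgrid(np.arange(640),np.arange(480));uv=np.c_[u.ravel(),v.ravel()]
    o,r=ray(n,uv,st);return (o+r*d.ravel()[:,None]).reshape(480,640,3)
P=cloud('wrist',z['d'],st)
for c in[(319,201),(201,113),(290,304)]:
    w=P[c[1]-45:c[1]+45,c[0]-45:c[0]+45].reshape(-1,3)
    w=w[(w[:,2]<.04)&(w[:,2]>.009)]
    t=np.percentile(w[:,2],90);w=w[w[:,2]>t-.003]
    c2,r=cv2.minEnclosingCircle((w[:,:2]*1000).astype(np.float32));print(c,t,c2,2*r,len(w))
im=z['im']
z=np.load('top1.npz');P=cloud('top',z['d'])
w=P[145:225,275:340].reshape(-1,3)
def rect(lo,hi,nm):
    q=w[(w[:,2]>lo)&(w[:,2]<hi)]
    print(nm,len(q),cv2.minAreaRect((q[:,:2]*1000).astype(np.float32)),np.median(q[:,2]))
rect(.05,.2,'all');rect(.066,.078,'flat');rect(.1,.112,'housing');rect(.13,.15,'knob');rect(.083,.097,'jaw/anvil')
E
```

```text
(319, 201) 0.022667569313221288 (351.6239929199219, -329.1746520996094) 58.30338668823242 1414
(201, 113) 0.01668589479781678 (375.3911437988281, -203.5801239013672) 50.52931213378906 1393
(290, 304) 0.02257157309276948 (247.1659698486328, -348.486083984375) 58.59252166748047 1172
all 2048 ((598.9795532226562, 64.52101135253906), (84.6114501953125, 203.57144165039062), 75.85307312011719) 0.07498585638587707
flat 1124 ((597.5645141601562, 64.7511978149414), (84.3631820678711, 200.7952423095703), 76.04037475585938) 0.07190127447439665
housing 258 ((547.85693359375, 77.23237609863281), (60.05503463745117, 72.08740234375), 75.93218994140625) 0.10519049336881992
knob 112 ((540.2994995117188, 78.98186492919922), (30.622352600097656, 30.768817901611328), 50.252479553222656) 0.13977732911808993
jaw/anvil 285 ((598.6220703125, 63.40937042236328), (56.35410690307617, 177.28585815429688), 77.3857421875) 0.0895205788929947
```

Ring A is the target: 58.3 mm across, 22.7 mm high, at (0.352,-0.329). Ring B measures 50.5 mm across and 16.7 mm high. The clamp's +x axis points at about -14°. Now I check gripper clearance at the pick and find the anvil and jaw along the clamp axis.

```bash
python3 - <<'E'
from h import *
def cloud(n,d,st=None):
    u,v=np.meshgrid(np.arange(640),np.arange(480));uv=np.c_[u.ravel(),v.ravel()]
    o,r=ray(n,uv,st);return (o+r*d.ravel()[:,None])
z=np.load('w1.npz');st=dict(tool_pos=z['p'],tool_rot=z['r'])
P=cloud('wrist',z['d'],st)[:280*640]
c=np.array([.3516,-.3292])
for yaw in np.radians([26,0,-14,50,75]):
    tx=np.array([np.cos(yaw),np.sin(yaw)]);ty=np.array([np.sin(yaw),-np.cos(yaw)])
    a=(P[:,:2]-c)@tx;b=(P[:,:2]-c)@ty
    m=(abs(b)<.1)&(a>-.045)&(a<.12)&(P[:,2]>.03); 
    body=(abs(b)<.1)&(abs(a)<.045)
    fing=(abs(b)<.072)&(abs(b)>.032)&(abs(a)<.016)
    print(np.degrees(yaw).round(),'body max z',P[body,2].max().round(3),'fingers',P[fing,2].max().round(3),'cam side',P[m,2].max().round(3) if m.any() else 0)
z=np.load('top1.npz');P=cloud('top',z['d']);k=np.array([.5403,.0790]);t=np.radians(-14)
x=np.array([np.cos(t),np.sin(t)]);y=np.array([-x[1],x[0]])
P=P[np.linalg.norm(P[:,:2]-[.6,.065],axis=1)<.13]
a=(P[:,:2]-k)@x;b=(P[:,:2]-k)@y
for lo in range(30,165,5):
    m=(a*1000>=lo)&(a*1000<lo+5)
    print(lo,[ (P[m&(abs(b*1000-bb)<3.5),2].max()*1000).round() if (m&(abs(b*1000-bb)<3.5)).any() else None for bb in(-21,-14,-7,0,7,14,21)])
E
```

```text
26.0 body max z 0.025 fingers 0.003 cam side 0.384
0.0 body max z 0.025 fingers 0.002 cam side 0.384
-14.0 body max z 0.025 fingers 0.002 cam side 0.384
50.0 body max z 0.025 fingers 0.003 cam side 0.384
75.0 body max z 0.025 fingers 0.003 cam side 0.384
30 [None, np.float64(91.0), np.float64(84.0), np.float64(90.0), None, np.float64(90.0), np.float64(83.0)]
35 [np.float64(76.0), np.float64(92.0), np.float64(89.0), np.float64(93.0), np.float64(91.0), np.float64(85.0), np.float64(76.0)]
40 [np.float64(75.0), np.float64(91.0), np.float64(90.0), np.float64(100.0), np.float64(72.0), np.float64(89.0), np.float64(83.0)]
45 [np.float64(77.0), np.float64(90.0), np.float64(83.0), np.float64(91.0), np.float64(85.0), np.float64(89.0), np.float64(72.0)]
50 [np.float64(89.0), np.float64(98.0), np.float64(97.0), np.float64(94.0), np.float64(88.0), np.float64(97.0), np.float64(95.0)]
55 [np.float64(96.0), np.float64(97.0), np.float64(95.0), np.float64(94.0), np.float64(94.0), np.float64(96.0), np.float64(91.0)]
60 [np.float64(90.0), np.float64(93.0), np.float64(94.0), np.float64(94.0), np.float64(9
[... 1834 characters left out ...]
.0), np.float64(96.0)]
135 [np.float64(89.0), np.float64(97.0), np.float64(94.0), np.float64(90.0), np.float64(93.0), np.float64(97.0), np.float64(95.0)]
140 [np.float64(94.0), np.float64(95.0), np.float64(97.0), np.float64(92.0), np.float64(96.0), np.float64(97.0), np.float64(91.0)]
145 [np.float64(96.0), np.float64(96.0), np.float64(92.0), np.float64(93.0), np.float64(91.0), np.float64(94.0), np.float64(94.0)]
150 [np.float64(75.0), None, np.float64(78.0), np.float64(77.0), np.float64(75.0), None, None]
155 [np.float64(76.0), np.float64(74.0), np.float64(80.0), np.float64(75.0), np.float64(76.0), np.float64(75.0), np.float64(80.0)]
160 [None, None, None, None, np.float64(61.0), None, None]
```

Emit:
jog_arm --rows '[91.8,5.5,5.5,40,0,91.8,0,0,45,0,91.8,0,0,45,0,91.8,0,0,40,0,91.8,0,0,30,0,91.8,0,0,16,0,91.8,0,0,5,0,91.8,0,0,0,0,50,0,0,0,0,50,0,0,0,0,50,0,0,0,0,50,0,0,0,0,50,0,0,0,0]' --grip_force 30

```text
time: 2.1
tool_pos: [0.3511, -0.3298, 0.0061]
tool_rot: [3.141, -0.0, 0.444]
contact_force: [-0.4, 1.4, 1.0]
opening: 0.0563
```

Emit:
jog_arm --rows '[50,0,0,-20,0,50,0,0,-40,0,50,0,0,-45,7.9,50,0,0,-45,7.9,50,0,0,-40,7.9,50,0,0,-30,7.9,50,0,0,0,7.8,50,0,0,0,0]'

```text
time: 2.9
tool_pos: [0.3511, -0.3297, 0.2264]
tool_rot: [3.141, -0.001, -0.245]
contact_force: [-0.4, 0.1, -2.5]
opening: 0.055
```

Emit:
jog_arm --rows '[50,10,-22,0,0,50,17,-40,0,0,50,17,-40,0,0,50,17,-40,0,0,50,17,-40,0,0,50,17,-40,0,0,50,17,-40,0,0,50,17,-40,0,0,50,17,-40,0,0,50,17,-40,0,0,50,17,-40,0,0,50,7,-20,0,0,50,0,0,0,0,50,0,0,0,0,50,0,0,0,0]'

```text
time: 4.4
tool_pos: [0.6385, 0.0531, 0.225]
tool_rot: [3.141, 0.002, -0.243]
contact_force: [0.4, -0.1, -1.5]
opening: 0.055
```

```bash
python3 - <<'E'
from h import *
s=observe();print(s['tool_pos'],s['tool_rot'],s['qpos'],s['opening'])
im,d=read_camera('wrist');save(im,'w2.png');np.savez('w2.npz',im=im,d=d,p=s['tool_pos'],r=s['tool_rot'])
E
```

```text
[0.63848111 0.05306204 0.22496331] [ 3.14072961e+00  1.70110620e-03 -2.43252406e-01] [-3.63685699e-02  5.62313260e-01  1.17319687e+00 -5.01858392e-04
  1.40792465e+00  1.77776126e+00] 0.05499235119796682
```

View pics/w2.png

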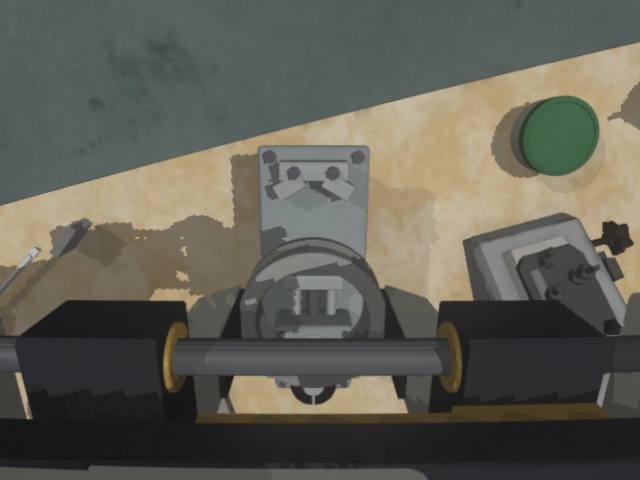

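The ring is held level in the fingers at about (314,300). The V anvil is above it in the image, with tips at (278,193) and (350,193), and the jaw and knob show through the ring. Next I fit the V face and the held ring's pose from depth.

```bash
python3 - <<'E'
from h import *
z=np.load('w2.npz');st=dict(tool_pos=z['p'],tool_rot=z['r'])
u,v=np.meshgrid(np.arange(640),np.arange(480));uv=np.c_[u.ravel(),v.ravel()]
o,r=ray('wrist',uv,st);P=(o+r*z['d'].ravel()[:,None]).reshape(480,640,3)
q=P[235:300,240:390].reshape(-1,3);q=q[(q[:,2]>.225)&(q[:,2]<.27)]
print('ring top z pct',np.percentile(q[:,2],[2,25,50,75,98]))
A=np.c_[q[:,:2]-st['tool_pos'][:2],np.ones(len(q))];t=q[:,2]>np.percentile(q[:,2],40)
c=np.linalg.lstsq(A[t],q[t,2],rcond=None)[0];res=abs(A@c-q[:,2])<.0015;print('plane',c)
cc,rr=cv2.minEnclosingCircle((q[res][:,:2]*1000).astype(np.float32));print('circ',cc,rr)
W=P[140:300,255:375].reshape(-1,3)
f=W[(W[:,2]>.067)&(W[:,2]<.077)];R=cv2.minAreaRect((f[:,:2]*1000).astype(np.float32));print('flat',R,np.median(f[:,2]))
f=W[(W[:,2]>.085)&(W[:,2]<.096)];print('anvil z',np.median(f[:,2]))
k=np.array([.5403,.0790])
th=np.radians(-14.0);x=np.array([np.cos(th),np.sin(th)]);y=np.array([-x[1],x[0]])
a=(f[:,:2]-k)@x*1000;b=(f[:,:2]-k)@y*1000
m=a>110;print('b range',b[m].min(),b[m].max(),'a max',a[m].max())
for lo in range(-28,28,3):
    mm=m&(b>=lo)&(b<lo+3)
    if mm.any(): print(lo+1.5,a[mm].min().round(1))
w=W;aa=(w[:,:2]-k)@x*1000;bb=(w[:,:2]-k)@y*1000;m=(aa<110)&(w[:,2]>.085)&(w[:,2]<.096);print('jaw face',np.percentile(aa[m],[50,95,99]) if m.any() else None, bb[m].min(),bb[m].max())
E
```

```text
ring top z pct [0.22528005 0.2385136  0.24017774 0.24072314 0.24164011]
plane [ 0.00065447 -0.00216892  0.24063037]
circ (649.335693359375, 49.822303771972656) 26.86264419555664
flat ((634.3823852539062, 52.552371978759766), (84.33919525146484, 124.0421371459961), 76.02587890625) 0.07169220690274658
anvil z 0.08990670246927024
b range -31.943333158565643 26.18849785863877 a max 149.68791632944593
-26.5 122.0
-23.5 122.7
-20.5 124.1
-17.5 126.5
-14.5 127.6
-11.5 129.9
-8.5 131.5
-5.5 135.5
-2.5 135.5
0.5 135.5
3.5 131.4
6.5 129.5
9.5 127.8
12.5 126.3
15.5 124.2
18.5 122.0
21.5 122.0
24.5 125.5
27.5 129.9
jaw face [58.12973131 64.43080798 64.75046865] -25.66008404303029 19.609005657541463
```

```bash
python3 - <<'E'
from h import *
from scipy.optimize import least_squares
z=np.load('w2.npz');st=dict(tool_pos=z['p'],tool_rot=z['r'])
u,v=np.meshgrid(np.arange(640),np.arange(480));uv=np.c_[u.ravel(),v.ravel()]
o,r=ray('wrist',uv,st);P=(o+r*z['d'].ravel()[:,None]).reshape(480,640,3)
q=P[230:335,240:390].reshape(-1,3);q=q[abs(q[:,2]-.2406)<.0015]
yaw=st['tool_rot'][2];d=(q[:,:2]-st['tool_pos'][:2])*1000
a=d@[np.cos(yaw),np.sin(yaw)];b=d@[np.sin(yaw),-np.cos(yaw)]
e=[]
for lo in range(-24,24,3):
    m=(b>=lo)&(b<lo+3)&(a>0)
    if m.any(): e.append((lo+1.5,a[m].max()))
e=np.array(e)
f=least_squares(lambda p:np.hypot(e[:,1]-p[0],e[:,0]-p[1])-p[2],[0,0,29],loss='soft_l1');print(f.x,f.fun.round(1))
f=least_squares(lambda p:np.hypot(e[:,1]-p[0],e[:,0]-p[1])-29,[0,0],loss='soft_l1');print(f.x)
E
```

```text
[-1.45477932  0.48977138 31.56432584] [ 0.1  0.1 -0.1 -0.   0.3 -0.3  0.1 -0.2 -0.2  0.1  0.   0.1  0.3  0.1
  0.1 -0.3]
[1.39578904 0.45753315]
```

Emit:
jog_arm --rows '[50,-2,1,30,0,50,0,0,40,0,50,0,0,35,0,50,0,0,20,0,50,0,0,10,0,50,0,0,0,0,50,0,0,0,0]'

```text
time: 5.15
tool_pos: [0.6378, 0.053, 0.0921]
tool_rot: [-3.141, -0.002, -0.244]
contact_force: [0.3, 0.1, -1.3]
opening: 0.0549
```

Emit:
jog_arm --rows '[50,-3,0.8,0,0,50,0,0,7,0,50,0,0,4,0,50,0,0,2,0,50,0,0,0,0,50,0,0,0,0]'

```text
time: 5.75
tool_pos: [0.6338, 0.0535, 0.0781]
tool_rot: [3.141, 0.0, -0.244]
contact_force: [-3.2, -0.3, 3.4]
opening: 0.0546
```

Emit:
jog_arm --rows '[60,0,0,0,0,75,0,0,0,0,80,0,0,0,0,80,0,0,0,0,80,0,0,-20,0,80,0,0,-40,0,80,0,0,-40,0,80,0,0,-30,0,80,0,0,0,0,80,0,0,0,0]'

```text
time: 6.75
tool_pos: [0.6341, 0.0534, 0.208]
tool_rot: [-3.141, -0.001, -0.244]
contact_force: [-0.1, 0.0, 0.5]
opening: 0.0801
```

```bash
python3 - <<'E'
from h import *
s=observe();print(s['tool_pos'],s['tool_rot'],s['qpos'],s['opening'])
im,d=read_camera('wrist');save(im,'w3.png',(160,120,480,360),2.5);np.savez('w3.npz',im=im,d=d,p=s['tool_pos'],r=s['tool_rot'])
z=d;st=s
u,v=np.meshgrid(np.arange(640),np.arange(480));uv=np.c_[u.ravel(),v.ravel()]
o,r=ray('wrist',uv,st);P=(o+r*d.ravel()[:,None]).reshape(-1,3)
k=np.array([.5403,.0790]);t=np.radians(-14)
x=np.array([np.cos(t),np.sin(t)]);y=np.array([-x[1],x[0]])
a=(P[:,:2]-k)@x*1000;b=(P[:,:2]-k)@y*1000
m=(abs(P[:,2]-.094)<.0012)&(a>60)&(a<135)&(abs(b)<35);print(m.sum(),np.median(P[m,2]),a[m].min(),a[m].max(),b[m].min(),b[m].max())
print(cv2.minEnclosingCircle(np.c_[a[m],b[m]].astype(np.float32)))
E
```

```text
[0.63405243 0.05341177 0.20800764] [-3.14145283e+00 -1.13028818e-03 -2.43944020e-01] [-3.62711234e-02  5.62411258e-01  1.21958201e+00 -9.84374258e-05
  1.35846455e+00  1.77848983e+00] 0.0800739774454286
2111 0.09375147820425977 68.9204586330389 126.67858221846012 -31.371613395731643 25.821145474901524
((97.86181640625, -2.796072006225586), 28.993894577026367)
```

View pics/w3.png

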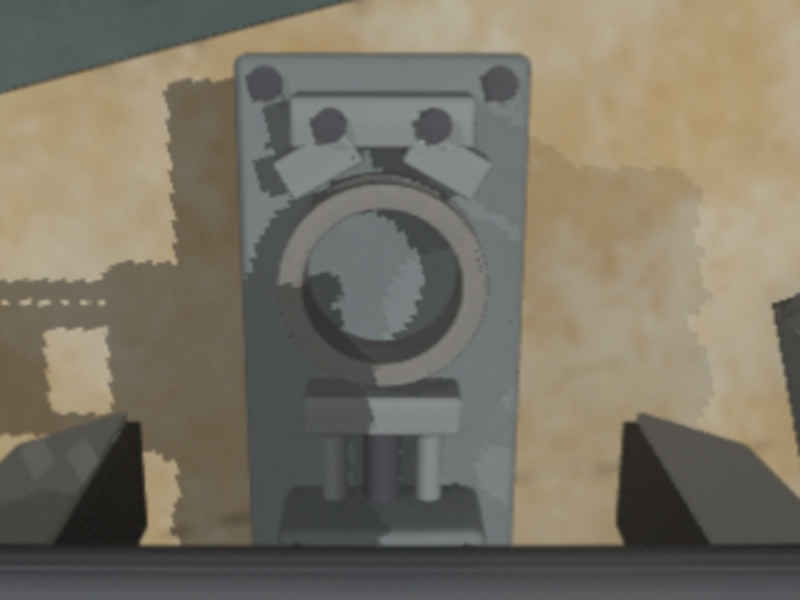

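The ring lies flat on the clamp, released, 3.4 mm short of the seat and centred with about 4 mm of jaw clearance. Now I go to the knob, unwinding the wrist so that one grip covers the whole turn.

Emit:
jog_arm --rows '[80,-25,0.5,0,0,80,-40,0,0,0,80,-32,0,0,0,80,0,0,0,0]'

```text
time: 7.2
tool_pos: [0.5353, 0.0774, 0.206]
tool_rot: [3.14, 0.006, -0.243]
contact_force: [0.5, -0.3, -0.1]
opening: 0.0798
```

Emit:
jog_arm --rows '[60,0,0,0,-4,60,0,0,0,-8.5,60,0,0,0,-8.5,60,0,0,0,-8.5,60,0,0,0,-8.5,60,0,0,0,-8.5,60,0,0,0,-8.5,60,0,0,0,-8.5,60,0,0,0,-8.5,60,0,0,0,-8.5,60,0,0,0,-8.5,60,0,0,0,-8.5,60,0,0,0,-8.5,60,0,0,0,-8.5,60,0,0,0,-8.5,60,0,0,0,-8.5,60,0,0,0,-8.5,60,0,0,0,-8.5,60,0,0,0,-8.5,60,0,0,0,-4]'

```text
time: 9.2
tool_pos: [0.5398, 0.0761, 0.2061]
tool_rot: [-3.14, -0.002, 2.571]
contact_force: [-0.3, -0.0, 0.2]
opening: 0.0598
```

Emit:
jog_arm --rows '[60,0,0,0,0,60,0,0,0,0]'

```text
time: 9.4
tool_pos: [0.5397, 0.0762, 0.2067]
tool_rot: [-3.141, -0.001, 2.564]
contact_force: [0.1, 0.2, -1.4]
opening: 0.0601
```

```bash
python3 - <<'E'
from h import *
s=observe();print(s['tool_pos'],s['tool_rot'],s['qpos'],s['torque'])
im,d=read_camera('wrist');save(im,'w4.png');np.savez('w4.npz',im=im,d=d,p=s['tool_pos'],r=s['tool_rot'])
u,v=np.meshgrid(np.arange(640),np.arange(480));uv=np.c_[u.ravel(),v.ravel()]
o,r=ray('wrist',uv,s);P=(o+r*d.ravel()[:,None]).reshape(-1,3)
P=P[np.linalg.norm(P[:,:2]-[.54,.077],axis=1)<.03]
q=P[(abs(P[:,2]-.14)<.002)];print(len(q),np.median(q[:,2]),cv2.minEnclosingCircle((q[:,:2]*1000).astype(np.float32)))
E
```

```text
[0.5397384  0.07623534 0.20671753] [-3.14063421e+00 -1.21872020e-03  2.56384003e+00] [-2.23976827e-04  3.96007870e-01  1.49935581e+00 -1.45136148e-04
  1.24777330e+00 -9.93222083e-01] [ 0.02372832 -0.18539963 -0.00103384]
2183 0.13988124447739525 ((540.8474731445312, 76.43578338623047), 15.95209789276123)
```

View pics/w4.png

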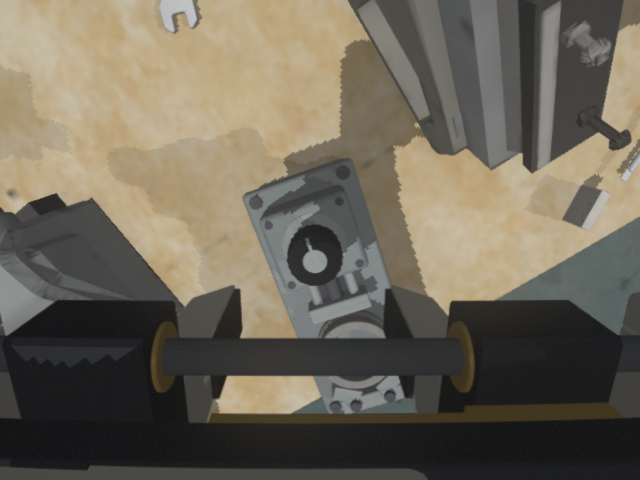

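The knob is at (315,255), with its bright mark pointing up-left at (308,243). The depth fit gives centre (0.5408,0.0764), radius 16.0 mm and top at 0.140 m. The machine at upper right needs a height check before I descend.

```bash
python3 - <<'E'
from h import *
z=np.load('w4.npz');st=dict(tool_pos=z['p'],tool_rot=z['r'])
u,v=np.meshgrid(np.arange(640),np.arange(480));uv=np.c_[u.ravel(),v.ravel()]
o,r=ray('wrist',uv,st);P=(o+r*z['d'].ravel()[:,None]).reshape(480,640,3)[:285].reshape(-1,3);P=P[z['d'][:285].ravel()>.05]
t=np.load('top0.npz');o,r=ray('top',uv);Q=(o+r*t['d'].ravel()[:,None]).reshape(480,640,3)[100:260,200:345].reshape(-1,3)
for n,X in(('wrist',P),('top',Q)):
    R=np.linalg.norm(X[:,:2]-[.5408,.0764],axis=1)*1000
    for lo,hi in((20,60),(60,90),(90,110),(110,130),(130,160)):
        m=(R>lo)&(R<=hi); print(n,lo,hi,X[m,2].max().round(3))
E
```

```text
wrist 20 60 0.108
wrist 60 90 0.073
wrist 90 110 0.003
wrist 110 130 0.124
wrist 130 160 0.182
top 20 60 0.118
top 60 90 0.098
top 90 110 0.081
top 110 130 0.104
top 130 160 0.194
```

Emit:
jog_arm --rows '[60,-0.8,0.8,25,0,60,0,0,35,0,60,0,0,20,0,60,0,0,10,0,60,0,0,3,0,60,0,0,0,0,60,0,0,0,0]'

```text
time: 10.15
tool_pos: [0.5416, 0.0766, 0.1158]
tool_rot: [3.141, 0.002, 2.566]
contact_force: [0.5, -0.2, -0.6]
opening: 0.0599
```

Emit:
jog_arm --rows '[28,0,0,0,0,28,0,0,0,0,28,0,0,0,0,28,0,0,0,0,28,0,0,0,0]' --grip_force 40

```text
time: 10.65
tool_pos: [0.5411, 0.0769, 0.115]
tool_rot: [3.141, 0.001, 2.566]
contact_force: [0.3, 1.0, 1.5]
opening: 0.0312
```

```bash
python3 -c "
from h import *
s=observe();print(s['tool_pos'],s['tool_rot'],s['contact_force'],s['torque'],s['opening'],s['qpos'][5],s['joint_efforts'][5])"
```

```text
[0.54107611 0.07686495 0.11496181] [3.14086676e+00 5.26419043e-04 2.56610002e+00] [0.33093983 0.97727295 1.51917608] [ 0.3156077  -0.19814206  0.04234389] 0.031240241945127912 -0.9948280034958998 0.005194365803617984
```

Emit:
jog_arm --rows '[28,0,0,0,5,28,0,0,0,7,28,0,0,0,7,28,0,0,0,7,28,0,0,0,7,28,0,0,0,7,28,0,0,0,7,28,0,0,0,7,28,0,0,0,7,28,0,0,0,7,28,0,0,0,0]'

```text
time: 11.75
tool_pos: [0.5417, 0.0771, 0.115]
tool_rot: [3.14, -0.001, 1.378]
contact_force: [3.5, 3.6, -0.5]
opening: 0.0312
```

```bash
cat > t.py <<'E'
from h import *
s=observe();print(s['tool_pos'],s['tool_rot'],s['contact_force'],'T',s['torque'],s['opening'],s['qpos'][5],'e6',s['joint_efforts'][5])
E
python3 t.py
```

```text
[0.54172287 0.0771303  0.11496897] [ 3.13951987e+00 -1.10205673e-03  1.37833804e+00] [ 3.51995126  3.58300487 -0.53338528] T [ 0.549171   -0.69217502  0.09185762] 0.031162371835051085 0.19299379599845054 e6 1.3325721770524979
```

Emit:
jog_arm --rows '[28,0,0,0,5,28,0,0,0,5,28,0,0,0,5,28,0,0,0,5,28,0,0,0,0]'

```text
time: 12.25
tool_pos: [0.5419, 0.0771, 0.115]
tool_rot: [3.14, -0.002, 1.032]
contact_force: [5.7, 2.8, -1.9]
opening: 0.0312
```

```bash
python3 t.py; python3 - <<'E'
from h import *
s=observe();im,d=read_camera('wrist');save(im,'w5.png');print(d[d>0].min())
im2,d2=read_camera('side');save(im2,'s5.png',(280,180,440,300),4)
E
```

```text
[0.54193753 0.07705009 0.11495108] [ 3.13961257e+00 -1.89929669e-03  1.03156577e+00] [ 5.74603188  2.78598841 -1.87746935] T [ 0.52795363 -0.78994127  0.07740132] 0.03122453640579651 0.5397043504034248 e6 0.8376887999475002
0.057188127
```

View pics/w5.png

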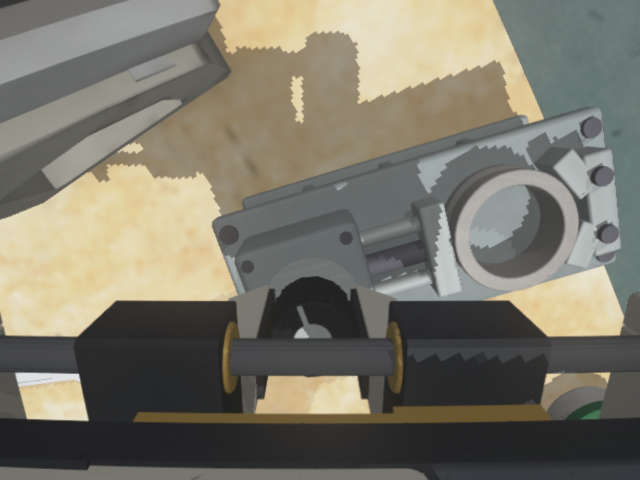

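The wrist view shows the jaw face at (438,250) touching the ring at (517,230), which is nearly in the V. I continue in small steps, watching the torque.

Emit:
jog_arm --rows '[28,0,0,0,4,28,0,0,0,4,28,0,0,0,4,28,0,0,0,4,28,0,0,0,0]'

```text
time: 12.85
tool_pos: [0.5421, 0.0769, 0.115]
tool_rot: [3.14, -0.003, 0.753]
contact_force: [5.8, 3.4, -1.8]
opening: 0.0316
```

```bash
python3 t.py
```

```text
[0.542116   0.07688844 0.11499695] [ 3.13980538e+00 -2.53171242e-03  7.52719386e-01] [ 5.84195764  3.39062795 -1.80837306] T [ 0.51394272 -0.86057066  0.07341203] 0.03155364490352111 0.8184747332366067 e6 0.6789014115929604
```

Emit:
jog_arm --rows '[28,0,0,0,3,28,0,0,0,3,28,0,0,0,0]'

```text
time: 13.15
tool_pos: [0.5421, 0.0769, 0.115]
tool_rot: [3.14, -0.003, 0.649]
contact_force: [4.3, 2.0, -1.5]
opening: 0.0307
```

```bash
python3 t.py
```

```text
[0.54214368 0.07686098 0.11499126] [ 3.13998612e+00 -2.70413898e-03  6.48509151e-01] [ 4.29374294  2.00149168 -1.46638691] T [ 0.46586593 -0.80731614  0.04052679] 0.030707263439119767 0.9227216384847782 e6 0.5225563421845436
```

Emit:
jog_arm --rows '[28,0,0,0,3,28,0,0,0,3,28,0,0,0,0]'

```text
time: 13.45
tool_pos: [0.5422, 0.0768, 0.115]
tool_rot: [3.14, -0.003, 0.544]
contact_force: [4.8, 2.4, -2.4]
opening: 0.0312
```

```bash
python3 t.py
```

```text
[0.54216174 0.07681875 0.11499293] [ 3.14019146e+00 -2.85391782e-03  5.43806241e-01] [ 4.77774287  2.37885114 -2.44220504] T [ 0.44295197 -0.86613313  0.07016767] 0.031243867010178148 1.0274361423225862 e6 0.522222239524126
```

```bash
cat > m.py <<'E'
from h import *
from scipy.optimize import least_squares
s=observe();im,d=read_camera('wrist')
u,v=np.meshgrid(np.arange(640),np.arange(480));uv=np.c_[u.ravel(),v.ravel()]
o,r=ray('wrist',uv,s);P=(o+r*d.ravel()[:,None]);P[d.ravel()<.05]=0
k=np.array([.5403,.0790]);t=np.radians(-14)
x=np.array([np.cos(t),np.sin(t)]);y=np.array([-x[1],x[0]])
a=(P[:,:2]-k)@x*1000;b=(P[:,:2]-k)@y*1000
m=(P[:,2]>.0928)&(P[:,2]<.096)&(a>62)&(a<140)&(abs(b+3)<34)
h=np.median(P[m,2]);
print('ring',cv2.minEnclosingCircle(np.c_[a[m],b[m]].astype(np.float32)),h,m.sum())
j=(abs(P[:,2]-.091)<.0012)&(a>52)&(a<85)&(abs(b+3)<20)
print('jaw',np.percentile(a[j],[5,50,95]).round(1) if j.any() else None,j.sum(),'q6',s['qpos'][5],'Tz',s['torque'][2],'e6',s['joint_efforts'][5])
np.savez('last.npz',im=im,d=d,p=s['tool_pos'],r=s['tool_rot'])
E
python3 m.py
```

```text
ring ((103.4537353515625, -2.756554365158081), 40.354522705078125) 0.09382014914937782 5988
jaw [61.  66.5 71.8] 2163 q6 1.0274361423225862 Tz 0.07016766918515234 e6 0.522222239524126
```

Emit:
jog_arm --rows '[28,0,0,0,3,28,0,0,0,2,28,0,0,0,0]'

```text
time: 13.8
tool_pos: [0.5422, 0.0768, 0.115]
tool_rot: [3.14, -0.003, 0.457]
contact_force: [5.1, 2.2, -1.8]
opening: 0.0312
```

```bash
python3 m.py
```

```text
ring ((102.10549926757812, -2.0916714668273926), 41.39255142211914) 0.09379255849626661 6023
jaw [61.4 66.8 72.1] 2159 q6 1.1142144858176952 Tz 0.059636466393518064 e6 0.3801582846790552
```

Emit:
jog_arm --rows '[28,0,0,0,3,28,0,0,0,2,28,0,0,0,0]'

```text
time: 14.15
tool_pos: [0.5422, 0.0767, 0.115]
tool_rot: [3.141, -0.003, 0.37]
contact_force: [5.6, 1.4, -1.7]
opening: 0.0314
```

```bash
python3 m.py
```

```text
ring ((103.43232727050781, -2.8458328247070312), 40.46173095703125) 0.09384071143863368 6303
jaw [61.8 67.2 72.5] 2213 q6 1.2014581743257209 Tz 0.11067609159144597 e6 0.38039269857108593
```

Emit:
jog_arm --rows '[28,0,0,0,3,28,0,0,0,2,28,0,0,0,0]'

```text
time: 14.5
tool_pos: [0.5422, 0.0766, 0.115]
tool_rot: [3.141, -0.003, 0.282]
contact_force: [4.7, 2.2, -2.4]
opening: 0.0314
```

```bash
python3 m.py
```

```text
ring ((101.04869842529297, -8.143660545349121), 40.49837112426758) 0.09382492978644734 6292
jaw [62.3 67.5 72.8] 2237 q6 1.288714314935126 Tz 0.05848688992704472 e6 0.38692720234394073
```

Emit:
jog_arm --rows '[28,0,0,0,3,28,0,0,0,2,28,0,0,0,0]'

```text
time: 14.85
tool_pos: [0.5423, 0.0766, 0.115]
tool_rot: [3.141, -0.003, 0.195]
contact_force: [6.2, 3.5, -1.9]
opening: 0.031
```

```bash
python3 m.py
```

```text
ring ((101.49175262451172, -10.674094200134277), 39.53508377075195) 0.09383893363260581 6394
jaw [62.6 67.9 73.1] 2247 q6 1.3759764672972672 Tz 0.13136764126999728 e6 0.3990496415644884
```

Emit:
jog_arm --rows '[28,0,0,0,3,28,0,0,0,2,28,0,0,0,0]'

```text
time: 15.2
tool_pos: [0.5423, 0.0766, 0.115]
tool_rot: [3.141, -0.003, 0.108]
contact_force: [4.8, 0.5, -1.8]
opening: 0.0313
```

```bash
python3 m.py; python3 - <<'E'
from h import *
z=np.load('last.npz');save(z['im'],'w6.png')
E
```

```text
ring ((103.64530944824219, -1.8293237686157227), 40.26384353637695) 0.09383916919561947 6418
jaw [62.8 68.2 73.3] 2263 q6 1.4632342054731018 Tz 0.09217638029407957 e6 0.41615582071244717
```

View pics/w6.png

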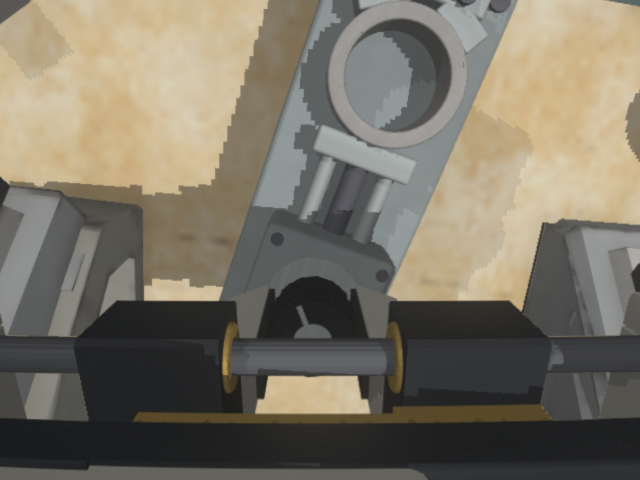

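The ring at (397,75) is close to the V, the jaw is touching it at (370,150), and the jaw is still advancing steadily. I continue.

Emit:
jog_arm --rows '[28,0,0,0,3,28,0,0,0,2,28,0,0,0,0]'

```text
time: 15.55
tool_pos: [0.5423, 0.0765, 0.115]
tool_rot: [3.141, -0.003, 0.021]
contact_force: [5.2, 0.0, -2.3]
opening: 0.0311
```

```bash
python3 m.py
```

```text
ring ((95.30615997314453, -4.717033863067627), 35.45150375366211) 0.0938311314089505 6240
jaw [63.2 68.4 73.5] 2240 q6 1.5504365942670006 Tz 0.08135918946109477 e6 0.4382276348769665
```

Emit:
jog_arm --rows '[28,0,0,0,3,28,0,0,0,2,28,0,0,0,0]'

```text
time: 15.9
tool_pos: [0.5423, 0.0764, 0.115]
tool_rot: [3.141, -0.003, -0.066]
contact_force: [6.1, 1.2, -1.4]
opening: 0.0316
```

```bash
python3 m.py
```

```text
ring ((102.37113952636719, -2.7937445640563965), 29.0186710357666) 0.0938817738621948 5972
jaw [63.4 68.7 73.7] 2254 q6 1.63765091013786 Tz 0.13135840417117628 e6 0.4674972128123045
```

Emit:
jog_arm --rows '[28,0,0,0,3,28,0,0,0,2,28,0,0,0,0]'

```text
time: 16.25
tool_pos: [0.5423, 0.0764, 0.115]
tool_rot: [-3.142, -0.003, -0.154]
contact_force: [5.8, 2.2, -1.9]
opening: 0.0306
```

```bash
python3 m.py
```

```text
ring ((94.94780731201172, -3.224863290786743), 34.886146545410156) 0.09389319574730448 5671
jaw [63.6 68.8 73.9] 2253 q6 1.7248727390573717 Tz 0.1547203533706161 e6 0.5035059526562691
```

Emit:
jog_arm --rows '[28,0,0,0,3,28,0,0,0,2,28,0,0,0,0]'

```text
time: 16.6
tool_pos: [0.5422, 0.0763, 0.115]
tool_rot: [-3.141, -0.003, -0.241]
contact_force: [6.4, 0.8, -1.6]
opening: 0.0312
```

```bash
python3 m.py
```

```text
ring ((99.81143951416016, -2.8803622722625732), 30.805484771728516) 0.09384706944009473 5530
jaw [63.8 68.9 74. ] 2250 q6 1.812087362059489 Tz 0.20331525354007302 e6 0.5327443219721317
```

Jaw motion is stalling and the torque is rising (0.13, 0.155, 0.20), so the ring is seated and the clutch is winding up. I continue in finer steps.

Emit:
jog_arm --rows '[28,0,0,0,3,28,0,0,0,0]'

```text
time: 16.85
tool_pos: [0.5422, 0.0763, 0.115]
tool_rot: [-3.141, -0.003, -0.294]
contact_force: [5.8, 0.5, -1.5]
opening: 0.0312
```

```bash
python3 m.py
```

```text
ring ((97.19788360595703, -2.8428235054016113), 32.91118240356445) 0.09385429913405484 5568
jaw [63.8 69.  74.1] 2244 q6 1.8648838685309737 Tz 0.18583196029147678 e6 0.6439945288002491
```

Emit:
jog_arm --rows '[28,0,0,0,3,28,0,0,0,0]'

```text
time: 17.1
tool_pos: [0.5423, 0.0763, 0.115]
tool_rot: [-3.141, -0.003, -0.346]
contact_force: [4.1, 1.5, -1.8]
opening: 0.0312
```

```bash
python3 m.py
```

```text
ring ((101.98783874511719, -2.5786242485046387), 29.067005157470703) 0.09386753546229315 5753
jaw [63.  68.3 73.4] 2305 q6 1.9176593367778727 Tz 0.00971635837115964 e6 0.3662107139825821
```

Emit:
jog_arm --rows '[28,0,0,0,3,28,0,0,0,0]'

```text
time: 17.35
tool_pos: [0.5422, 0.0763, 0.115]
tool_rot: [-3.141, -0.003, -0.399]
contact_force: [5.3, -0.4, -2.5]
opening: 0.0313
```

```bash
python3 m.py
```

```text
ring ((95.3626937866211, -1.9261835813522339), 34.53633499145508) 0.09385330657597786 5830
jaw [62.9 68.2 73.3] 2285 q6 1.969885537825101 Tz 0.025906481419149936 e6 0.4604873713105917
```

The torque dropped from 0.19 to 0.01 and the jaw relaxed slightly, which is a click. I release the knob and check the marks.

Emit:
jog_arm --rows '[34,0,0,0,0,45,0,0,0,0,60,0,0,0,0,60,0,0,0,0,60,0,0,-20,0,60,0,0,-35,0,60,-20,0,-30,0,60,-20,0,-20,0,60,0,0,0,0,60,0,0,0,0]'

```text
time: 18.4
tool_pos: [0.504, 0.0923, 0.2198]
tool_rot: [-3.141, -0.001, -0.4]
contact_force: [0.2, -0.2, 0.7]
opening: 0.0602
```

```bash
python3 m.py; python3 - <<'E'
from h import *
z=np.load('last.npz');st=dict(tool_pos=z['p'],tool_rot=z['r']);im=z['im'];print(z['p'],z['r'])
a=cv2.resize(im[0:330,200:430],None,fx=1.7,fy=1.7,interpolation=cv2.INTER_CUBIC)
i,T=ext('wrist',st);K=np.array([[i['fx'],0,i['cx']],[0,i['fy'],i['cy']],[0,0,1]])
p=np.linalg.inv(T)@[.5408,.0764,.14,1];u=K@[p[0],-p[1],-p[2]];u=(u[:2]/u[2]).astype(int);print(u)
c=im[max(u[1]-40,0):u[1]+40,u[0]-28:u[0]+28];b=cv2.resize(c,(392,561),interpolation=cv2.INTER_CUBIC)
save(np.hstack([a[:561],b[:a.shape[0]]]),'w7.png')
E
```

```text
ring ((92.0800552368164, -1.2261892557144165), 33.04917526245117) 0.09388362178989834 1707
jaw [62.8 68.  73.3] 1017 q6 2.002587580600625 Tz 0.029775129838402973 e6 0.01384701841743663
[0.50399744 0.09225468 0.21980452] [-3.14148455e+00 -9.62653766e-04 -4.00124789e-01]
[311 184]
```

View pics/w7.png

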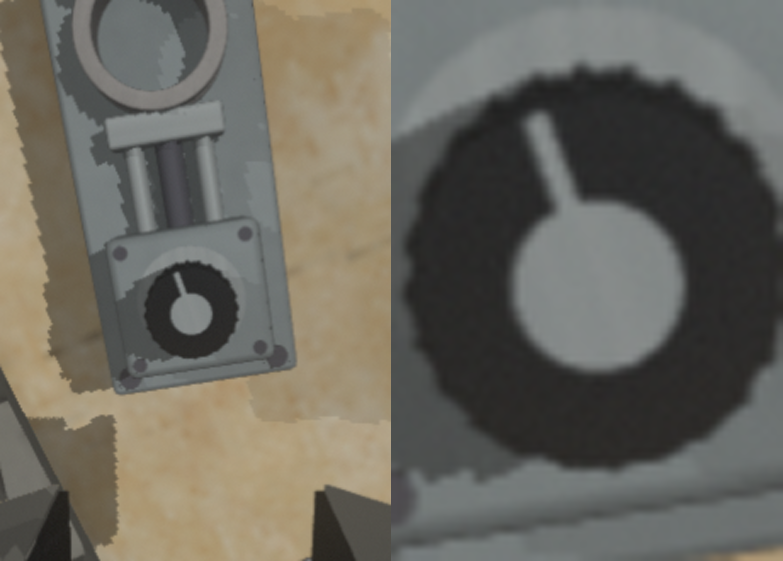

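Only one torque drop was seen. The knob's bright mark holds the same angle to the fingers as before the grip, so the fingers did not slip. The knob turned about 2.97 rad against 9.6–9.9 mm of jaw travel (2.4–2.47 rad), leaving a slip of about 0.5 rad, or one click. The gripper is clear, so I hand in.

```bash
python3 -c "
from h import *
print(hand_in())"
```

```text
the job is handed in; nothing more can be done
None
```

I placed the 58 mm ring flat on the grey clamp and turned the knob clockwise about 2.97 rad in one grip. I then let go after what reads as the first clutch click and handed in at about 18.5 s.

**Ring:** Measured 58.3 mm across and 22.7 mm high before pickup. It was released flat, 3.4 mm short of the seat. Just after the click it sat at about 102.0 mm along the clamp from the knob axis, against an estimated seat of 101.3 mm. Its top was at 93.9 mm.

**Click:** Torque rose to about 0.2 N m, then fell to 0.01 N m, and the jaw eased back 0.7 mm. Knob turn less drive turn (from 9.6–9.9 mm of jaw travel) leaves about 0.5 rad of slip, which is one click. I turned about 3° further after the drop before stopping.

**What I could not check:**
- The collar's dark mark was hidden under the knob, so the slip was inferred and not read off the marks.
- The last circle fits of the ring were spoilt by other points or a cropped view, so the seat position rests on the earlier clean fit and on the jaw position.
- The torque readings were noisy, by about 0.03 N m or more.
- The squeeze force on the ring was not measured.
- I did not re-measure the small ring, grease tin and gauge block. No contact with them was planned, and no unexpected contact force showed up.

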